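# Put the bearing-press kit away

### The job

The bearing job is finished: put the bearing-press tooling lying on the bench back into its foam tray, each of the three stepped drifts standing boss up on the bottom of the round pocket cut for its size, and the winged nut lying flat in the long pocket. The two ball bearings look much like the drifts but belong to the customer's wheel, so leave them where they lie.

Things in the scene. Friction and masses are not known exactly. Their poses are not given: they have to be found in the camera images.
- drift_52_mid (a point): Large bearing-press drift, plain aluminium: round body 52 mm across and 22 mm high with a narrower boss, 39 mm across and 8 mm high, on top (30 mm high overall) and a small dark bore in the boss. Stands boss up on the bench at the start. The point is on its axis, half-way up (15 mm above its underside); z points up out of the boss; its turn about z is of no account.
- drift_37_mid (a point): Middle bearing-press drift, plain aluminium: round body 37 mm across and 22 mm high with a narrower boss, 24.5 mm across and 8 mm high, on top (30 mm high overall) and a small dark bore in the boss. Stands boss up on the bench at the start. The point is on its axis, half-way up (15 mm above its underside); z points up out of the boss; its turn about z is of no account.
- drift_24_mid (a point): Small bearing-press drift, plain aluminium: round body 24 mm across and 22 mm high with a narrower boss, 15 mm across and 8 mm high, on top (30 mm high overall) and a small dark bore in the boss. Stands boss up on the bench at the start. The point is on its axis, half-way up (15 mm above its underside); z points up out of the boss; its turn about z is of no account.
- press_nut_mid (a point): Winged nut of the press, plain aluminium: round hub 26 mm across and 26 mm high with a dark bore, and two wings 11 mm wide, 14 mm high, sticking out either side level with the underside, with round ends 15 mm wide, 16 mm high; 80 mm long over all. Lies flat at the start. The point is on the hub's axis, 13 mm above its underside; z is up, x runs along the wings. Grip the hub, fingers either side of the wings.
- pocket_52_floor (a point): Round pocket for the 52 mm drift: 66 mm across, 7 mm deep, flat yellow bottom, in the middle of a square black foam insert (101 mm). Four such inserts lie two by two, in any order, in a fixed grey steel tray (212 mm square, rim 1 mm above the foam). The point is the centre of the pocket's bottom, 10 mm above the bench, 7 mm below the foam's top; z is up, x and y lie along the tray's sides.
- pocket_37_floor (a point): Round pocket for the 37 mm drift: 50 mm across, 7 mm deep, flat yellow bottom, in the middle of a square black foam insert (101 mm). Four such inserts lie two by two, in any order, in a fixed grey steel tray (212 mm square, rim 1 mm above the foam). The point is the centre of the pocket's bottom, 10 mm above the bench, 7 mm below the foam's top; z is up, x and y lie along the tray's sides.
- pocket_24_floor (a point): Round pocket for the 24 mm drift: 36 mm across, 7 mm deep, flat yellow bottom, in the middle of a square black foam insert (101 mm). Four such inserts lie two by two, in any order, in a fixed grey steel tray (212 mm square, rim 1 mm above the foam). The point is the centre of the pocket's bottom, 10 mm above the bench, 7 mm below the foam's top; z is up, x and y lie along the tray's sides.
- pocket_nut_floor (a point): Long rectangular pocket for the winged nut: 92 mm along x, 40 mm along y, 7 mm deep, with a flat yellow bottom, in the middle of the fourth foam insert of the tray. The point is the centre of the pocket's bottom, 10 mm above the bench, 7 mm below the foam's upper face; z is up. Does not move.
- bearing_52_mid (a point): Sealed ball bearing, not part of the kit: a thin flat steel ring, 52 mm across like one of the drifts but only 9 mm high, with a black rubber seal and a wide open bore of 36 mm through which the bench is seen. The point is on its axis at half height; z is up. Lies loose on the bench.
- bearing_37_mid (a point): Sealed ball bearing, not part of the kit: a thin flat steel ring, 37 mm across like one of the drifts but only 7 mm high, with a black rubber seal and a wide open bore of 24.5 mm through which the bench is seen. The point is on its axis at half height; z is up. Lies loose on the bench.
Things that resemble listed ones, but are neither listed nor needed, are in the scene too. What is shaped like the part that bears pocket_24_floor but purple is not meant.

How it is judged:
By the outcome, as a careful person would: the job done as asked, in the order asked, and still so for the second after the job is handed in, with the robot touching nothing.
It also fails if it takes over 99 s, if anything falls off the work surface, if the arm or the gripper's body presses on something with over 40 N, if the wrist force passes 120 N, or if a joint passes its speed limit or range.

### The arm

A 6-joint arm with a two-finger parallel gripper is mounted at the origin on the work surface. World frame = base frame: x ahead of the robot, y to its left, z up, the work surface at z = 0. Lengths are in m, angles in rad, forces in N, time in s.
With the tool pointing down it reaches from about 0.35 to 1 m from the base axis. Payload 7.1 kg.
Tool frame: the origin (TCP) lies midway between the tips of the shut fingers; the grasp point (between the pads) lies 19 mm behind it; z points along the fingers, y is the line along which they close (so a half turn about z gives the same grasp; the last joint's range is limited). The gripper opens to 85 mm and grips with 20 to 120 N. Pads are 22 mm wide; open, the fingers measure 114 mm over their backs; the gripper's body (76 mm by 85 mm) begins 54 mm behind the grasp point. The pads swing forward as they close: fully open they stand 13 mm farther back than shut.
Start: joints at [-1.172, 0.423, 1.63, -0, 1.089, -0.019], TCP at [0.254, -0.571, 0.231] pointing down, gripper open.
Joint ranges: [-3, 3], [-0.9, 2.11], [0.09, 2.58], [-1.31, 4.45], [0.11, 2.69], [-2.54, 2.54]. Speed limits (rad/s): [2.39, 2.39, 3.01, 3.14, 3.14, 3.14].

### API

Orientations are given as a unit quaternion [w, x, y, z].
In Python, from plant import env gives the robot as it stands.
- The arm moves only by the tool jog_arm, never from a script. Its argument "rows" is a list of rows, each a list of 3 entries, a list of its own where there are three numbers: the shift along the tool's x, y, z in mm, then the turn, a rotation vector about the tool's x, y, z in rad, then the finger opening in mm, from 0 to 85.4. A call has 1 to 5 rows; each row shifts and turns the commanded pose from where the row before left it, along the tool's axes as they then stand; what a row does not reach is not made up. A row lasts 1/10 s, in which the tool goes at most 50 mm and 8.59 degrees, less where a joint would pass 70% of its speed; a pose out of reach is approached as far as the arm can. A call with a gripper value outside its range is refused whole. The fingers move at their own pace and stop on an object; "grip_force" is the grip in N (left out, the last holds). Time passes only in rows, so rows that do not move let the fingers close. It gives the time, the measured TCP pose, the force, the opening and the grip force at its end, in the units of the state.
- env.state(): the state, without advancing time (a new reading comes with each control period).
- env.camera(name): name is "scene" or "side" or "wrist"; returns the picture (384x512x3 uint8, red, green, blue); there is no depth.
- env.get_calibration(name): a dict with "vfov" (degrees; the focal length in pixels is half the picture's height over the tangent of half this angle, whatever the lens; pixels are square), "cx", "cy" (the principal point, pixels), "view" (4x4, takes a point from world to camera coordinates). Camera axes: x right, y up, looking along -z (the intrinsics and any distortion apply to the point x, -y, -z); pixel columns grow to the right and rows downward; lengths in m; the calibration is good to about 2 mm. A picture is of the moment at which its call begins: read the wrist's pose just before it. get_calibration takes no time and is no camera call; for the wrist camera it gives the pose at the moment of the call.
- env.sign_off(): hands the job in; it is judged then, once.
The state is a dict: "time_s": time; "joint_pos": joint angles; "joint_velocities": joint speeds; "tau": joint torques, N m; "position": TCP position; "eef_rot": TCP orientation; "wrist_force": force on the tool from outside, world axes, zero at the start; "wrist_torque": the same for the moment, N m; "opening": finger opening in m; "gripper_force": force on a finger pad.
Only numpy, scipy, OpenCV 4.12 (cv2) and the standard library are available. Lean on these libraries where they do the work, as an engineer would, in place of code of your own. Each camera call takes 0.05 s, during which the arm holds its last target. There are 200 camera calls.

## Working session

There is one attempt and no reset: what is moved stays moved. The work goes in short steps, Python scripts to look and compute and a tool call to move; the robot and the scene stay as the last step left them, time stands still between calls to the robot, and variables do not carry over. Pictures are saved under pics/ and viewed, at most 14 in all, crops included, and the job is handed in when it is done.

Besides the shell and the picture viewer there is one more tool, called as a command line: name --argument value ..., lists and objects as JSON in quotes. jog_arm: Moves the arm, as the interface text tells. Its arguments: {"type":"object","properties":{"rows":{"type":"array","items":{"type":"array"}},"grip_force":{"type":"number"}},"required":["rows"]}

```bash
mkdir -p pics; ls
cat > h.py <<'E'
import sys; sys.path.insert(0,'.')
import numpy as np, cv2
from plant import env
def K(name):
    c=env.get_calibration(name); f=192/np.tan(np.radians(c['vfov'])/2)
    return c,f,np.array(c['view'])
def ray(name,u,v,z,cal=None):
    c,f,V=cal or K(name); 
    d=np.array([(u-c['cx'])/f,-(v-c['cy'])/f,-1.]); R=V[:3,:3]; o=-R.T@V[:3,3]; w=R.T@d
    return o+w*(z-o[2])/w[2]
def proj(name,p,cal=None):
    c,f,V=cal or K(name); q=V[:3,:3]@np.array(p)+V[:3,3]
    return c['cx']+f*q[0]/-q[2], c['cy']-f*q[1]/-q[2]
def snap(name):
    cal=K(name); return cal,cv2.cvtColor(env.camera(name),cv2.COLOR_RGB2BGR)
E
python3 - <<'E'
from h import *
for n in ('scene','side','wrist'):
    cal,im=snap(n); cv2.imwrite(f'pics/{n}0.png',im); c=cal[0]; print(n,{k:v for k,v in c.items() if k!='view'}, np.round(-cal[2][:3,:3].T@cal[2][:3,3],3))
    if n!='wrist': cv2.imwrite(f'pics/{n}0b.png',cv2.resize(im,(800,600),interpolation=cv2.INTER_CUBIC))
print(env.state())
E
```

```text
pics
scene {'vfov': 56.57534807718098, 'cx': 255.45740181345496, 'cy': 187.82555700985165} [ 0.996 -0.392  1.024]
side {'vfov': 55.85264287094038, 'cx': 255.9776319202053, 'cy': 201.95509283065144} [ 0.241 -0.734  0.538]
wrist {'vfov': 61.41145044966998, 'cx': 252.5572340297556, 'cy': 196.07715253440588} [ 0.324 -0.539  0.372]
{'time_s': 0.15, 'joint_pos': array([-1.17197233e+00,  4.23668653e-01,  1.63050355e+00,  3.76885653e-07,
        1.08858122e+00, -1.90257750e-02]), 'joint_velocities': array([-0.00076106, -0.00184262, -0.00077846, -0.0005258 ,  0.00012838,
       -0.00144602]), 'tau': array([-3.44997306e-04, -5.57771409e+01, -2.82017559e+01,  9.10106507e-06,
        4.78680406e-03, -2.29943015e-05]), 'position': array([ 0.25347003, -0.57084021,  0.23072645]), 'eef_rot': array([-5.69984789e-04,  9.78254321e-01,  2.07408163e-01, -1.09389791e-04]), 'wrist_force': array([-1.28156222,  0.75723384, -0.22596703]), 'wrist_torque': array([-0.01846652,  0.00275625, -0.00798525]), 'gripper_force': 0.0, 'opening': 0.0851271609468812}
```

View pics/scene0b.png

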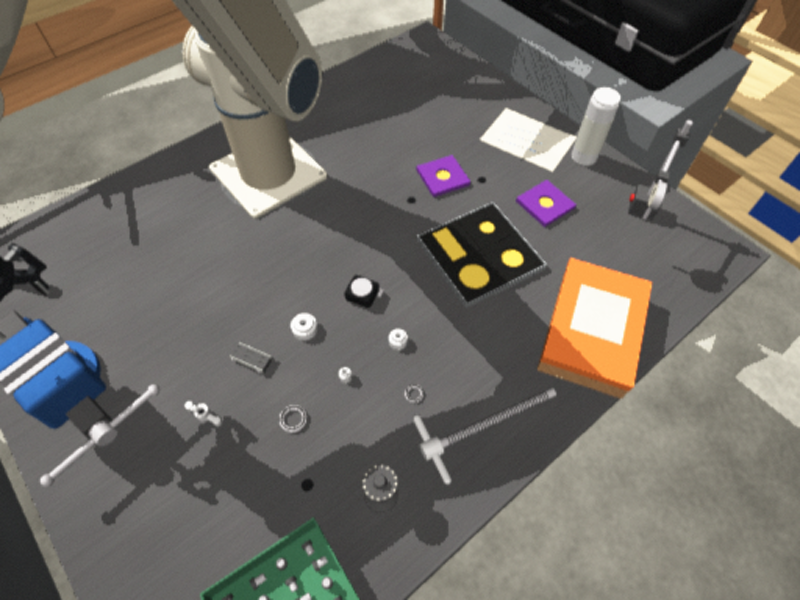

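View pics/side0b.png

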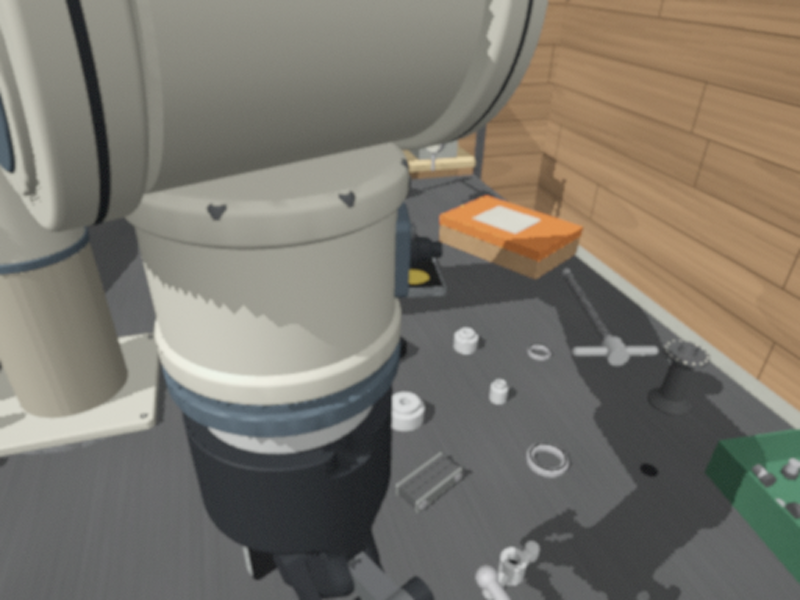

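The scene view (scaled 1.5625x) shows these:

- **Drifts:** solid bosses at (304,325) for 52, (398,338) for 37 and (345,374) for 24.
- **Bearings:** flat open rings at (293,418) and (414,394). These stay where they are.
- **Winged nut:** (203,412).
- **Tray pockets:** nut (450,244), 24 (487,228), 37 (512,258), 52 (474,276). The purple inserts at (443,175) and (546,203) are decoys.

Next I'll measure positions and make one confirming crop.

Run:
```python
from h import *
cal=K('scene'); im=cv2.imread('pics/scene0.png')
hsv=cv2.cvtColor(im,cv2.COLOR_BGR2HSV)
y=cv2.inRange(hsv,(20,120,100),(35,255,255))
cs,_=cv2.findContours(y,cv2.RETR_EXTERNAL,cv2.CHAIN_APPROX_NONE)
for c in cs:
    if cv2.contourArea(c)<25: continue
    x,yy,w,h=cv2.boundingRect(c)
    if not(260<x<360 and 130<yy<200): continue
    W=np.array([ray('scene',*p[0],0.010,cal)[:2] for p in c])*1000
    r=cv2.minAreaRect(W.astype(np.float32)); print('pocket',(x,yy),np.round(r[0],1),np.round(r[1],1),round(r[2],1))
g=cv2.inRange(hsv,(0,0,150),(180,60,255))
cs,_=cv2.findContours(g,cv2.RETR_EXTERNAL,cv2.CHAIN_APPROX_NONE)
for c in cs:
    x,yy,w,h=cv2.boundingRect(c)
    if cv2.contourArea(c)<15 or not(110<x<280 and 190<yy<290): continue
    W=np.array([ray('scene',*p[0],0.015,cal)[:2] for p in c])*1000
    r=cv2.minAreaRect(W.astype(np.float32)); print('white',(x,yy,w,h),np.round(r[0],1),np.round(r[1],1),round(r[2],1))
cv2.imwrite('pics/c1.png',cv2.resize(im[120:300,100:360],(800,554),interpolation=cv2.INTER_CUBIC))
```

```text
pocket (294, 169) [565.4 175.7] [62.8 62.5] 50.6
pocket (321, 159) [583.4 277.2] [45.6 49.2] 44.9
pocket (277, 146) [464.  194.6] [39.8 91.3] 79.7
pocket (307, 141) [484.1 295.7] [32.8 37.7] 46.1
white (265, 266, 23, 44) [ 798.2 -142.3] [ 47.6 133.7] 65.6
white (132, 265, 9, 7) [ 493.5 -428.9] [25.6 12.1] 16.3
white (179, 261, 15, 16) [ 587.1 -317.6] [41.  45.8] 57.1
white (118, 256, 15, 13) [ 453.3 -441.5] [49.4 28. ] 14.0
white (216, 235, 9, 9) [ 574.7 -185.1] [24.8 26.7] 50.6
white (248, 210, 13, 14) [578.6 -54. ] [36.6 44.7] 26.3
white (185, 200, 18, 17) [ 432.  -185.3] [53.5 58. ] 13.2
```

View pics/c1.png

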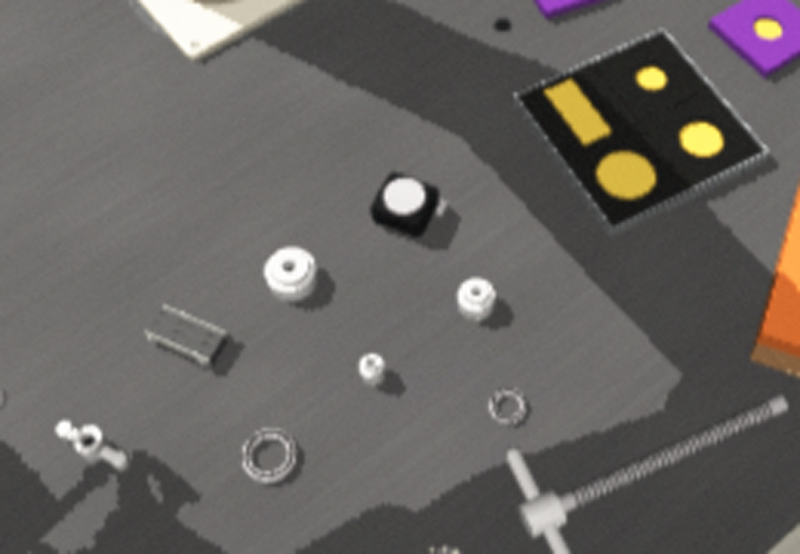

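The crop confirms it: the drifts are solid stepped pieces at (290,272), (476,299) and (371,369). The bearings at (269,455) and (508,406) are open rings with bench visible through them. The black block with a white disc at (404,200) isn't part of the kit. I'll go above the 52 drift now.

jog_arm --rows '[[[32, -28, 6], [0, 0, 0], 85], [[32, -28, 6], [0, 0, 0], 85], [[32, -28, 6], [0, 0, 0], 85], [[32, -28, 6], [0, 0, 0], 85], [[32, -28, 6], [0, 0, 0], 85]]' --grip_force 40

```text
time_s: 0.65
position: [0.3433, -0.3767, 0.201]
eef_rot: [-0.0, 0.978, 0.207, -0.0]
wrist_force: [0.1, 0.2, -0.2]
opening: 0.0856
gripper_force: 0.0
```

jog_arm --rows '[[[32, -28, 6], [0, 0, 0], 85], [[32, -28, 6], [0, 0, 0], 85], [[32, -28, 6], [0, 0, 0], 85], [[32, -28, 6], [0, 0, 0], 85], [[32, -28, 6], [0, 0, 0], 85]]'

```text
time_s: 1.15
position: [0.4329, -0.1838, 0.1711]
eef_rot: [0.0, 0.978, 0.207, 0.0]
wrist_force: [0.7, -0.9, 0.4]
opening: 0.0848
gripper_force: 0.0
```

jog_arm --rows '[[[0, 0, 0], [0, 0, 0], 85], [[0, 0, 0], [0, 0, 0], 85]]'

```text
time_s: 1.35
position: [0.4326, -0.1846, 0.1712]
eef_rot: [-0.0, 0.978, 0.209, -0.0]
wrist_force: [-0.0, -1.0, 0.4]
opening: 0.0851
gripper_force: 0.0
```

```bash
cat >> h.py <<'E'
from scipy.spatial.transform import Rotation as Ro
def tool(target):   # tool-frame shift in mm from the measured TCP to a world point (mm)
    s=env.state(); q=s['eef_rot']; R=Ro.from_quat([q[1],q[2],q[3],q[0]]).as_matrix()
    d=R.T@(np.array(target)-1000*s['position'])
    return 'tcp',np.round(1000*s['position'],1),'yaw',round(np.degrees(np.arctan2(R[1,0],R[0,0])),2),'tilt',np.round(R[:2,2],4),'shift',np.round(d,1)
E
python3 - <<'E'
from h import *
cal,im=snap('wrist'); cv2.imwrite('pics/w1.png',im)
print(env.state()['time_s'],tool([432,-185,130]))
for n,p in dict(d52=(.432,-.185,.03),d24=(.575,-.185,.03),d37=(.579,-.054,.03)).items(): print(n,proj('wrist',p,cal))
E
```

```text
1.4 ('tcp', array([ 432.5, -185.5,  171.3]), 'yaw', np.float64(23.99), 'tilt', array([-0.0002, -0.0002]), 'shift', array([-0.2, -0.7, 41.3]))
d52 (np.float64(252.89249761238636), np.float64(183.93615433228325))
d24 (np.float64(327.5235772423839), np.float64(23.13820116514026))
d37 (np.float64(171.3898969295243), np.float64(-64.17725670993863))
```

View pics/w1.png

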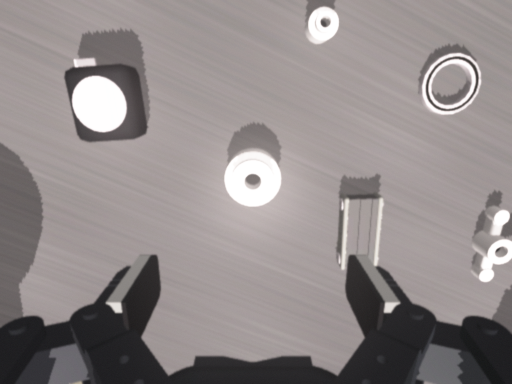

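The wrist view shows the 52 drift's bore at (253,180), the 24's bore at (325,22), the nut's bore at (500,250), and the 52 bearing ring at (451,84). I'll measure the bore centres.

```bash
cat >> h.py <<'E'
def bore(im,cal,u,v,z,thr=120,r=12):
    u0,v0=int(u)-r,int(v)-r; u0,v0=max(u0,0),max(v0,0)
    g=cv2.cvtColor(im,cv2.COLOR_BGR2GRAY)[v0:v0+2*r,u0:u0+2*r]
    n,l,st,ce=cv2.connectedComponentsWithStats((g<thr).astype(np.uint8))
    k=min(range(1,n),key=lambda i:np.hypot(*(ce[i]+[u0,v0]-[u,v])))
    p=ce[k]+[u0,v0]; return np.round(p,1),st[k][4],np.round(1000*ray('wrist',*p,z,cal),1)
E
cat > m.py <<'E'
from h import *
import sys
E
python3 - <<'E'
from h import *
import h
# calibration of the moment of w1 = now (arm has not moved)
cal=K('wrist'); im=cv2.imread('pics/w1.png')
for n,u,v,z in (('52',253,180,.03),('24',325,22,.03),('nut',500,250,.026)): print(n,bore(im,cal,u,v,z))
print(np.round(cal[2][2,:3],3))
b=bore(im,cal,253,180,.03)[2]; print(tool([b[0],b[1],8]))
E
```

```text
52 (array([254. , 176.4]), np.int32(5), array([ 438.7, -184. ,   30. ]))
24 (array([323.5,  22.7]), np.int32(31), array([ 573.9, -183.1,   30. ]))
nut (array([497.8, 249.4]), np.int32(12), array([ 467.7, -432.9,   26. ]))
[0.275 0.123 0.953]
('tcp', array([ 432.5, -185.5,  171.3]), 'yaw', np.float64(23.99), 'tilt', array([-0.0002, -0.0002]), 'shift', array([  6.3,   1.1, 163.3]))
```

Run:
```python
from h import *
cal=K('wrist'); im=cv2.imread('pics/w1.png')
for t in (150,180,210): print(t,bore(im,cal,253,181,.03,t),bore(im,cal,325,22,.03,t),bore(im,cal,500,250,.026,t))
g=cv2.cvtColor(im,cv2.COLOR_BGR2GRAY); print(g[160:205:3,254], g[181,220:290:4])
```

```text
150 (array([252.6, 179.2]), np.int32(106), array([ 435.8, -183.8,   30. ])) (array([324.7,  22.4]), np.int32(57), array([ 574.5, -183.9,   30. ])) (array([501.2, 250.5]), np.int32(58), array([ 468.1, -436.6,   26. ]))
180 (array([252.4, 179.5]), np.int32(138), array([ 435.5, -183.9,   30. ])) (array([324.9,  22. ]), np.int32(67), array([ 574.8, -183.9,   30. ])) (array([500.7, 251.5]), np.int32(95), array([ 467.1, -436.9,   26. ]))
210 (array([252.5, 180.9]), np.int32(191), array([ 434.3, -184.4,   30. ])) (array([325. ,  21.9]), np.int32(80), array([ 574.9, -183.9,   30. ])) (array([500.9, 251.4]), np.int32(106), array([ 467.2, -437. ,   26. ]))
[250 255 255 255 255 120 120 121 144 194 254 255 255 255 255] [176 226 255 255 255 255 240 122 120 121 187 255 255 255 255 248 181 180]
```

jog_arm --rows '[[[2, 0, 40], [0, 0, 0], 85], [[0, 0, 45], [0, 0, 0], 85], [[0, 0, 40], [0, 0, 0], 85], [[0, 0, 28], [0, 0, 0], 85], [[0, 0, 11], [0, 0, 0], 85]]'

```text
time_s: 1.9
position: [0.4324, -0.1854, 0.0051]
eef_rot: [-0.001, 0.979, 0.206, -0.002]
wrist_force: [0.2, 0.3, -0.2]
opening: 0.085
gripper_force: 0.0
```

jog_arm --rows '[[[0, 0, 0], [0, 0, 0], 60], [[0, 0, 0], [0, 0, 0], 54], [[0, 0, 0], [0, 0, 0], 48], [[0, 0, 0], [0, 0, 0], 46], [[0, 0, 0], [0, 0, 0], 46]]'

```text
time_s: 2.4
position: [0.435, -0.1853, 0.0089]
eef_rot: [0.001, 0.978, 0.207, 0.001]
wrist_force: [-3.9, -2.3, 8.4]
opening: 0.0503
gripper_force: 41.9
```

jog_arm --rows '[[[0, 0, 0], [0, 0, 0], 46], [[0, 0, 0], [0, 0, 0], 46]]'

```text
time_s: 2.6
position: [0.435, -0.1853, 0.0089]
eef_rot: [0.001, 0.978, 0.207, 0.001]
wrist_force: [-3.0, -3.3, 7.8]
opening: 0.0506
gripper_force: 41.9
```

Run:
```python
from h import *
print(env.state()['gripper_force'],env.state()['opening'],tool([565.4,175.7,90]))
```

```text
41.89122676849365 0.050599905112596384 ('tcp', array([ 435. , -185.3,    8.9]), 'yaw', np.float64(23.95), 'tilt', array([ 0.0021, -0.0013]), 'shift', array([ 265.8, -276.9,  -81.3]))
```

jog_arm --rows '[[[0, 0, -20], [0, 0, 0], 46], [[0, 0, -40], [0, 0, 0], 46], [[0, 0, -45], [0, 0, 0], 46], [[0, 0, -25], [0, 0, 0], 46], [[0, 0, 0], [0, 0, 0], 46]]'

```text
time_s: 3.1
position: [0.4369, -0.1857, 0.1416]
eef_rot: [0.003, 0.978, 0.207, 0.004]
wrist_force: [0.4, -0.8, -1.8]
opening: 0.0503
gripper_force: 43.0
```

jog_arm --rows '[[[20, -20, 0], [0, 0, 0], 46], [[34, -36, 0], [0, 0, 0], 46], [[34, -36, 0], [0, 0, 0], 46], [[34, -36, 0], [0, 0, 0], 46], [[34, -36, 0], [0, 0, 0], 46]]'

```text
time_s: 3.6
position: [0.5102, 0.0305, 0.1367]
eef_rot: [-0.0, 0.978, 0.207, -0.0]
wrist_force: [1.3, -0.6, -2.3]
opening: 0.0501
gripper_force: 42.8
```

jog_arm --rows '[[[34, -36, 0], [0, 0, 0], 46], [[32, -32, 0], [0, 0, 0], 46], [[20, -20, 0], [0, 0, 0], 46], [[0, 0, 0], [0, 0, 0], 46], [[0, 0, 0], [0, 0, 0], 46]]'

```text
time_s: 4.1
position: [0.5523, 0.1442, 0.1363]
eef_rot: [0.0, 0.978, 0.208, -0.001]
wrist_force: [0.0, -1.3, -1.2]
opening: 0.0504
gripper_force: 42.8
```

Run:
```python
from h import *
cal,im=snap('wrist'); cv2.imwrite('pics/w2.png',im)
print(env.state()['time_s'],env.state()['gripper_force'],env.state()['opening'],tool([565.4,175.7,90]))
hsv=cv2.cvtColor(im,cv2.COLOR_BGR2HSV)
y=cv2.inRange(hsv,(18,100,70),(38,255,255))
cs,_=cv2.findContours(y,cv2.RETR_EXTERNAL,cv2.CHAIN_APPROX_NONE)
for c in cs:
    if cv2.contourArea(c)<60: continue
    W=np.array([ray('wrist',*p[0],0.010,cal)[:2] for p in c])*1000
    r=cv2.minAreaRect(W.astype(np.float32)); e=cv2.fitEllipse(W.astype(np.float32)); print(cv2.boundingRect(c),np.round(r[0],1),np.round(r[1],1),round(r[2],1),'ell',np.round(e[0],1),np.round(e[1],1))
```

```text
4.15 42.808279395103455 0.050272571826486034 ('tcp', array([552.2, 143.4, 136.4]), 'yaw', np.float64(23.96), 'tilt', array([-0.0018, -0.0006]), 'shift', array([ 25.3, -24.1,  46.4]))
(122, 199, 87, 91) [465.2 195. ] [42.1 92.3] 79.4 ell [472.  196.3] [ 41.2 113.7]
(40, 170, 40, 40) [482.7 295.6] [35.3 33.1] 14.8 ell [482.8 295.4] [32.6 35.8]
(184, 117, 82, 81) [566.1 176.2] [67.1 67.5] 67.1 ell [565.9 176.3] [66.9 67.1]
(83, 50, 64, 70) [584.  276.7] [49.5 50.5] 72.6 ell [584.  276.7] [48.8 50.9]
```

View pics/w2.png

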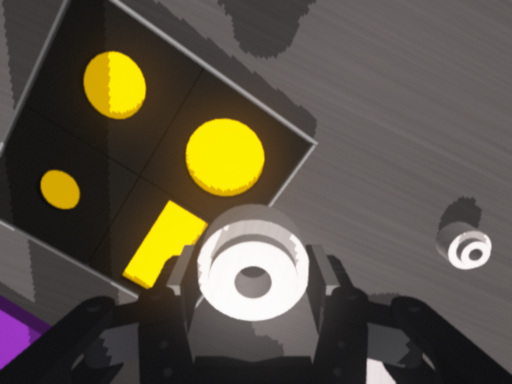

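The view shows the drift held level, with its bore at (253,278). The pockets are clear: 52 at (225,157), 37 at (115,85), 24 at (60,190) and nut at (165,245). I'll place the 52.

jog_arm --rows '[[[16, -15, 0], [0, 0, 0], 46], [[10, -9, 10], [0, 0, 0], 46], [[0, 0, 35], [0, 0, 0], 46], [[0, 0, 35], [0, 0, 0], 46], [[0, 0, 20], [0, 0, 0], 46]]'

```text
time_s: 4.65
position: [0.5653, 0.1751, 0.0341]
eef_rot: [0.0, 0.978, 0.207, -0.002]
wrist_force: [-0.4, 0.2, -1.8]
opening: 0.0499
gripper_force: 42.9
```

jog_arm --rows '[[[0, 0, 8], [0, 0, 0], 46], [[0, 0, 4], [0, 0, 0], 46], [[0, 0, 3], [0, 0, 0], 46], [[0, 0, 0], [0, 0, 0], 46]]'

```text
time_s: 5.05
position: [0.5678, 0.1763, 0.0229]
eef_rot: [-0.0, 0.978, 0.207, 0.001]
wrist_force: [-0.3, 0.1, -1.6]
opening: 0.05
gripper_force: 42.9
```

Run:
```python
from h import *
print(env.state()['wrist_force'],env.state()['opening'],tool([566,176.2,18.9]))
cal=K('wrist'); im=cv2.imread('pics/w2.png')
```

```text
[-0.27240083  0.07617904 -1.6362283 ] 0.04999396184364368 ('tcp', array([567.8, 176.3,  22.9]), 'yaw', np.float64(23.92), 'tilt', array([0.0012, 0.0003]), 'shift', array([-1.7, -0.6,  4. ]))
```

jog_arm --rows '[[[-2, 0, 2], [0, 0, 0], 46], [[0, 0, 2], [0, 0, 0], 46], [[0, 0, 1], [0, 0, 0], 46], [[0, 0, 0], [0, 0, 0], 46]]'

```text
time_s: 5.45
position: [0.5657, 0.1756, 0.019]
eef_rot: [0.0, 0.978, 0.207, 0.0]
wrist_force: [-4.2, -1.7, 12.0]
opening: 0.0497
gripper_force: 44.2
```

jog_arm --rows '[[[0, 0, 0], [0, 0, 0], 56], [[0, 0, 0], [0, 0, 0], 66], [[0, 0, 0], [0, 0, 0], 70], [[0, 0, 0], [0, 0, 0], 70], [[0, 0, -10], [0, 0, 0], 70]]'

```text
time_s: 5.95
position: [0.5644, 0.1752, 0.0264]
eef_rot: [0.0, 0.978, 0.207, -0.001]
wrist_force: [-0.2, -0.5, 0.6]
opening: 0.0701
gripper_force: 0.0
```

jog_arm --rows '[[[0, 0, -30], [0, 0, 0], 70], [[0, 0, -40], [0, 0, 0], 70], [[0, 0, -40], [0, 0, 0], 70], [[0, 0, -20], [0, 0, 0], 70]]'

```text
time_s: 6.35
position: [0.567, 0.176, 0.1615]
eef_rot: [-0.0, 0.978, 0.207, 0.002]
wrist_force: [0.5, 0.0, -0.2]
opening: 0.0698
gripper_force: 0.0
```

Run:
```python
from h import *
cal,im=snap('wrist'); cv2.imwrite('pics/w3.png',im)
print(env.state()['time_s'],tool([578,-54,120]))
print(proj('wrist',(.566,.1762,.04),cal), proj('wrist',(.566,.1762,.01),cal),bore(im,cal,*proj('wrist',(.566,.1762,.04),cal),.04,180))
```

```text
6.4 ('tcp', array([568.2, 176.3, 163.7]), 'yaw', np.float64(23.94), 'tilt', array([0.008 , 0.0023]), 'shift', array([-84.9, 214.4,  43.3]))
(np.float64(252.02150435433333), np.float64(190.9751908334567)) (np.float64(252.03909133355734), np.float64(181.958749057386)) (array([252.5, 189.1]), np.int32(138), array([567.7, 176.5,  40. ]))
```

View pics/w3.png

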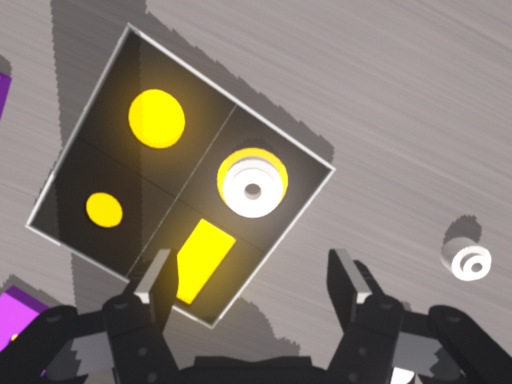

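The 52 drift sits in its pocket, with its bore at (252,189) where I expected it. Next is the 37 drift, at (470,260).

jog_arm --rows '[[[-8, 22, 0], [0, 0, 0], 70], [[-18, 45, 0], [0, 0, 0], 70], [[-18, 45, 0], [0, 0, 0], 70], [[-18, 45, 0], [0, 0, 0], 70], [[-15, 38, 0], [0, 0, 0], 70]]'

```text
time_s: 6.9
position: [0.5738, -0.0361, 0.1576]
eef_rot: [0.0, 0.978, 0.207, 0.0]
wrist_force: [1.0, -0.3, -0.6]
opening: 0.0702
gripper_force: 0.0
```

jog_arm --rows '[[[-8, 20, 0], [0, 0, 0], 70], [[0, 0, 0], [0, 0, 0], 70], [[0, 0, 0], [0, 0, 0], 70]]'

```text
time_s: 7.2
position: [0.5748, -0.0556, 0.1574]
eef_rot: [-0.0, 0.978, 0.207, -0.0]
wrist_force: [0.0, 0.9, -0.7]
opening: 0.0701
gripper_force: 0.0
```

```bash
cat > pick.py <<'E'
from h import *
import sys
n,x,y,z,zt=sys.argv[1],*map(float,sys.argv[2:])
cal,im=snap('wrist'); cv2.imwrite(f'pics/{n}.png',im)
p=proj('wrist',(x/1000,y/1000,z/1000),cal)
for t in (180,210):
    b=bore(im,cal,*p,z/1000,t,18); print(np.round(p),b)
print(env.state()['time_s'],tool([b[2][0],b[2][1],zt]))
E
python3 pick.py w4 578 -54 30 8
```

```text
[253. 183.] (array([252.2, 178.1]), np.int32(81), array([582.1, -51.7,  30. ]))
[253. 183.] (array([251.8, 179. ]), np.int32(112), array([581.2, -51.7,  30. ]))
7.25 ('tcp', array([574.8, -54.9, 157.3]), 'yaw', np.float64(23.93), 'tilt', array([-0.0003,  0.0003]), 'shift', array([  7.2,  -0.2, 149.3]))
```

jog_arm --rows '[[[7, 0, 25], [0, 0, 0], 70], [[0, 0, 40], [0, 0, 0], 70], [[0, 0, 40], [0, 0, 0], 70], [[0, 0, 30], [0, 0, 0], 65], [[0, 0, 12], [0, 0, 0], 58]]'

```text
time_s: 7.75
position: [0.5793, -0.0508, 0.0075]
eef_rot: [-0.001, 0.978, 0.208, -0.002]
wrist_force: [-0.8, -0.1, 0.3]
opening: 0.0581
gripper_force: 0.0
```

jog_arm --rows '[[[0, 0, 0], [0, 0, 0], 48], [[0, 0, 0], [0, 0, 0], 40], [[0, 0, 0], [0, 0, 0], 34], [[0, 0, 0], [0, 0, 0], 32], [[0, 0, 0], [0, 0, 0], 32]]'

```text
time_s: 8.25
position: [0.5826, -0.0526, 0.012]
eef_rot: [0.0, 0.978, 0.207, 0.001]
wrist_force: [-1.2, 2.6, 7.1]
opening: 0.035
gripper_force: 40.5
```

Run:
```python
from h import *
print(env.state()['gripper_force'],env.state()['opening'],env.state()['wrist_force'],tool([584,276.7,110]))
```

```text
40.50199806690216 0.0350366678433607 [-1.1770436   2.62774233  7.1145912 ] ('tcp', array([582.6, -52.6,  12. ]), 'yaw', np.float64(23.93), 'tilt', array([ 0.0029, -0.0001]), 'shift', array([ 135.1, -300.3,  -98. ]))
```

jog_arm --rows '[[[0, 0, -20], [0, 0, 0], 32], [[0, 0, -40], [0, 0, 0], 32], [[0, 0, -40], [0, 0, 0], 32], [[9, -20, 0], [0, 0, 0], 32], [[19, -43, 0], [0, 0, 0], 32]]'

```text
time_s: 8.75
position: [0.5831, 0.0146, 0.1128]
eef_rot: [0.001, 0.979, 0.205, 0.002]
wrist_force: [0.6, -0.2, -1.0]
opening: 0.0349
gripper_force: 40.2
```

jog_arm --rows '[[[19, -43, 0], [0, 0, 0], 32], [[19, -43, 0], [0, 0, 0], 32], [[19, -43, 0], [0, 0, 0], 32], [[19, -43, 0], [0, 0, 0], 32], [[19, -43, 0], [0, 0, 0], 32]]'

```text
time_s: 9.25
position: [0.5809, 0.2532, 0.111]
eef_rot: [-0.0, 0.978, 0.207, 0.0]
wrist_force: [1.8, 0.0, -1.3]
opening: 0.0348
gripper_force: 40.2
```

jog_arm --rows '[[[12, -22, 0], [0, 0, 0], 32], [[0, 0, 0], [0, 0, 0], 32], [[0, 0, 0], [0, 0, 0], 32]]'

```text
time_s: 9.55
position: [0.5827, 0.2765, 0.1105]
eef_rot: [0.0, 0.978, 0.208, -0.0]
wrist_force: [-1.0, -0.5, -0.7]
opening: 0.0348
gripper_force: 40.2
```

Run:
```python
from h import *
print(env.state()['gripper_force'],env.state()['opening'],env.state()['wrist_force'],tool([584,276.7,22]))
```

```text
40.21992087364197 0.03476180418768589 [-0.98988514 -0.48306648 -0.71262227] ('tcp', array([582.7, 276.5, 110.5]), 'yaw', np.float64(24.01), 'tilt', array([-0.    , -0.0003]), 'shift', array([ 1.3,  0.3, 88.5]))
```

jog_arm --rows '[[[2, 0, 20], [0, 0, 0], 32], [[0, 0, 30], [0, 0, 0], 32], [[0, 0, 22], [0, 0, 0], 32], [[0, 0, 9], [0, 0, 0], 32], [[0, 0, 4], [0, 0, 0], 32]]'

```text
time_s: 10.05
position: [0.5845, 0.2757, 0.0246]
eef_rot: [0.0, 0.978, 0.207, -0.001]
wrist_force: [0.8, -0.0, -0.6]
opening: 0.0353
gripper_force: 40.2
```

jog_arm --rows '[[[0, 0, 2], [0, 0, 0], 32], [[0, 0, 1], [0, 0, 0], 32], [[0, 0, 0], [0, 0, 0], 32], [[0, 0, 0], [0, 0, 0], 32]]'

```text
time_s: 10.45
position: [0.5853, 0.2774, 0.0231]
eef_rot: [-0.0, 0.978, 0.207, 0.001]
wrist_force: [-0.3, -0.8, -2.2]
opening: 0.0348
gripper_force: 40.2
```

jog_arm --rows '[[[0, 0, 1], [0, 0, 0], 32], [[0, 0, 1], [0, 0, 0], 32], [[0, 0, 0], [0, 0, 0], 32], [[0, 0, 0], [0, 0, 0], 32]]'

```text
time_s: 10.85
position: [0.5853, 0.2775, 0.022]
eef_rot: [-0.0, 0.978, 0.207, 0.001]
wrist_force: [-3.5, -1.6, 10.9]
opening: 0.035
gripper_force: 41.5
```

jog_arm --rows '[[[0, 0, 0], [0, 0, 0], 40], [[0, 0, 0], [0, 0, 0], 48], [[0, 0, 0], [0, 0, 0], 54], [[0, 0, 0], [0, 0, 0], 54], [[0, 0, -10], [0, 0, 0], 54]]'

```text
time_s: 11.35
position: [0.5838, 0.2767, 0.0292]
eef_rot: [0.0, 0.978, 0.207, -0.001]
wrist_force: [0.3, -0.4, -0.2]
opening: 0.0538
gripper_force: 0.0
```

jog_arm --rows '[[[0, 0, -30], [0, 0, 0], 60], [[0, 0, -45], [0, 0, 0], 60], [[0, 0, -45], [0, 0, 0], 60], [[0, 0, -5], [0, 0, 0], 60], [[0, 0, 0], [0, 0, 0], 60]]'

```text
time_s: 11.85
position: [0.586, 0.2777, 0.158]
eef_rot: [-0.0, 0.978, 0.207, 0.002]
wrist_force: [-0.3, 0.6, 0.6]
opening: 0.0602
gripper_force: 0.0
```

```bash
python3 pick.py w5 584 276.7 40 8; python3 -c "
from h import *
print(tool([574.8,-184,160]))"
```

```text
[253. 194.] (array([252.5, 192.9]), np.int32(114), array([584.5, 277.3,  40. ]))
[253. 194.] (array([252.7, 193. ]), np.int32(132), array([584.4, 277.1,  40. ]))
11.9 ('tcp', array([584.9, 277.2, 156. ]), 'yaw', np.float64(23.94), 'tilt', array([0.0009, 0.0005]), 'shift', array([-6.00e-01, -1.00e-01,  1.48e+02]))
('tcp', array([584.9, 277.2, 156. ]), 'yaw', np.float64(23.94), 'tilt', array([0.0009, 0.0005]), 'shift', array([-196.3,  417.4,   -4.3]))
```

View pics/w5.png

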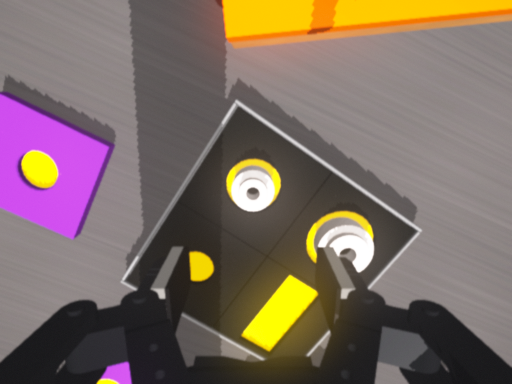

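The 37 drift stands in its pocket (252,188), and the 52 is undisturbed at (343,245). On to the 24.

jog_arm --rows '[[[-8, 18, 0], [0, 0, 0], 60], [[-19, 41, 0], [0, 0, 0], 60], [[-19, 41, 0], [0, 0, 0], 60], [[-19, 41, 0], [0, 0, 0], 60], [[-19, 41, 0], [0, 0, 0], 60]]'

```text
time_s: 12.4
position: [0.5801, 0.074, 0.1534]
eef_rot: [-0.0, 0.978, 0.207, -0.002]
wrist_force: [0.4, -0.2, 0.5]
opening: 0.06
gripper_force: 0.0
```

jog_arm --rows '[[[-19, 41, 0], [0, 0, 0], 60], [[-19, 41, 0], [0, 0, 0], 60], [[-19, 41, 0], [0, 0, 0], 60], [[-19, 41, 0], [0, 0, 0], 60], [[-19, 41, 0], [0, 0, 0], 60]]'

```text
time_s: 12.9
position: [0.5761, -0.1515, 0.1534]
eef_rot: [-0.001, 0.978, 0.207, -0.002]
wrist_force: [0.5, 0.3, 0.2]
opening: 0.06
gripper_force: 0.0
```

jog_arm --rows '[[[-17, 30, 0], [0, 0, 0], 60], [[0, 0, 0], [0, 0, 0], 55], [[0, 0, 0], [0, 0, 0], 55]]'

```text
time_s: 13.2
position: [0.5731, -0.1844, 0.1536]
eef_rot: [-0.001, 0.979, 0.206, -0.001]
wrist_force: [0.5, -0.2, -0.0]
opening: 0.0551
gripper_force: 0.0
```

```bash
python3 pick.py w6 574.8 -184 30 9
```

```text
[254. 186.] (array([253.4, 183.1]), np.int32(39), array([ 577.4, -182.7,   30. ]))
[254. 186.] (array([253. , 183.8]), np.int32(61), array([ 576.7, -182.6,   30. ]))
13.25 ('tcp', array([ 573.5, -183.4,  153.9]), 'yaw', np.float64(23.88), 'tilt', array([-0.0028,  0.0012]), 'shift', array([  3.6,   0.9, 144.9]))
```

jog_arm --rows '[[[3, 1, 25], [0, 0, 0], 55], [[0, 0, 40], [0, 0, 0], 55], [[0, 0, 40], [0, 0, 0], 55], [[0, 0, 27], [0, 0, 0], 52], [[0, 0, 10], [0, 0, 0], 46]]'

```text
time_s: 13.75
position: [0.5757, -0.1809, 0.01]
eef_rot: [-0.002, 0.978, 0.208, -0.003]
wrist_force: [-0.0, -0.1, 0.9]
opening: 0.0459
gripper_force: 0.0
```

jog_arm --rows '[[[0, 0, 0], [0, 0, 0], 36], [[0, 0, 0], [0, 0, 0], 28], [[0, 0, 0], [0, 0, 0], 20], [[0, 0, 0], [0, 0, 0], 18], [[0, 0, 0], [0, 0, 0], 18]]'

```text
time_s: 14.25
position: [0.5792, -0.1834, 0.0149]
eef_rot: [0.001, 0.978, 0.207, 0.001]
wrist_force: [-1.0, 0.7, 6.9]
opening: 0.0216
gripper_force: 39.8
```

Run:
```python
from h import *
print(env.state()['gripper_force'],env.state()['opening'],env.state()['wrist_force'],tool([482.8,295.5,110]))
```

```text
39.788843393325806 0.021616172264110313 [-0.98072196  0.74732815  6.86617285] ('tcp', array([ 579.2, -183.4,   14.9]), 'yaw', np.float64(23.93), 'tilt', array([ 0.0026, -0.0007]), 'shift', array([ 106.4, -476.7,  -95.7]))
```

jog_arm --rows '[[[0, 0, -20], [0, 0, 0], 18], [[0, 0, -40], [0, 0, 0], 18], [[0, 0, -40], [0, 0, 0], 18], [[5, -22, 0], [0, 0, 0], 18], [[10, -43, 0], [0, 0, 0], 18]]'

```text
time_s: 14.75
position: [0.5674, -0.1195, 0.1158]
eef_rot: [0.001, 0.979, 0.206, 0.003]
wrist_force: [0.6, 0.7, -1.3]
opening: 0.0215
gripper_force: 39.3
```

jog_arm --rows '[[[10, -43, 0], [0, 0, 0], 18], [[10, -43, 0], [0, 0, 0], 18], [[10, -43, 0], [0, 0, 0], 18], [[10, -43, 0], [0, 0, 0], 18], [[10, -43, 0], [0, 0, 0], 18]]'

```text
time_s: 15.25
position: [0.5235, 0.1006, 0.1139]
eef_rot: [0.0, 0.978, 0.207, 0.0]
wrist_force: [-0.4, 0.2, 0.1]
opening: 0.0214
gripper_force: 39.3
```

jog_arm --rows '[[[10, -43, 0], [0, 0, 0], 18], [[10, -43, 0], [0, 0, 0], 18], [[10, -43, 0], [0, 0, 0], 18], [[10, -43, 0], [0, 0, 0], 18], [[3, -25, 0], [0, 0, 0], 18]]'

```text
time_s: 15.75
position: [0.483, 0.2997, 0.114]
eef_rot: [-0.0, 0.978, 0.208, 0.001]
wrist_force: [-0.2, -0.1, -0.5]
opening: 0.0215
gripper_force: 39.3
```

jog_arm --rows '[[[0, 0, 0], [0, 0, 0], 18], [[0, 0, 0], [0, 0, 0], 18]]'

```text
time_s: 15.95
position: [0.483, 0.2967, 0.1135]
eef_rot: [0.0, 0.978, 0.208, 0.0]
wrist_force: [0.2, -0.6, -0.8]
opening: 0.0216
gripper_force: 39.3
```

Run:
```python
from h import *
cal,im=snap('wrist'); cv2.imwrite('pics/w7.png',im)
s=env.state(); print(s['gripper_force'],s['opening'],s['wrist_force'],tool([482.8,295.5,25]))
# held drift: top of the boss is 15.1 mm above TCP height
z=s['position'][2]+.0151; p=proj('wrist',[*s['position'][:2],z],cal); print(np.round(p,1)); print(bore(im,cal,*p,z,180,20),bore(im,cal,*p,z,210,20))
```

```text
39.3006706237793 0.021474795682941465 [-0.47634487 -0.4245696  -1.12749826] ('tcp', array([483.2, 296. , 113.4]), 'yaw', np.float64(23.95), 'tilt', array([-0.    , -0.0003]), 'shift', array([-0.5,  0.3, 88.4]))
[254.7 276.2]
(array([252.4, 277.3]), np.int32(1174), array([482.2, 296.7, 128.5])) (array([253.5, 275.5]), np.int32(1600), array([483.3, 296.7, 128.5]))
```

View pics/w7.png

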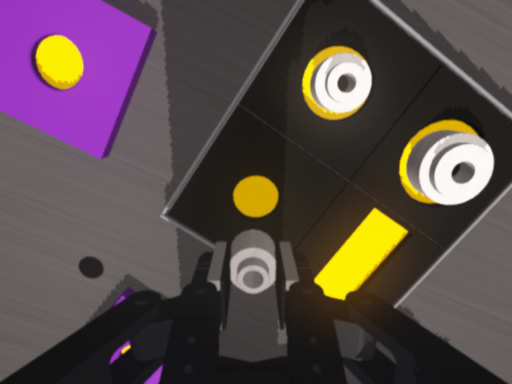

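The view shows the held 24 drift upright with its bore at (253,278), close to the TCP projection. Its pocket is ahead at (256,196). I'll lower it now.

jog_arm --rows '[[[0, 0, 20], [0, 0, 0], 18], [[0, 0, 30], [0, 0, 0], 18], [[0, 0, 22], [0, 0, 0], 18], [[0, 0, 9], [0, 0, 0], 18], [[0, 0, 4], [0, 0, 0], 18]]'

```text
time_s: 16.5
position: [0.4832, 0.2953, 0.0276]
eef_rot: [0.0, 0.978, 0.207, -0.001]
wrist_force: [-0.5, -0.5, 0.1]
opening: 0.0214
gripper_force: 39.3
```

jog_arm --rows '[[[0, 0, 1], [0, 0, 0], 18], [[0, 0, 1], [0, 0, 0], 18], [[0, 0, 1], [0, 0, 0], 18], [[0, 0, 0], [0, 0, 0], 18]]'

```text
time_s: 16.9
position: [0.4836, 0.2968, 0.0259]
eef_rot: [-0.0, 0.978, 0.207, 0.001]
wrist_force: [0.3, -0.3, -0.6]
opening: 0.0212
gripper_force: 39.3
```

jog_arm --rows '[[[0, 0, 1], [0, 0, 0], 18], [[0, 0, 0], [0, 0, 0], 18]]'

```text
time_s: 17.1
position: [0.4835, 0.2969, 0.0249]
eef_rot: [-0.0, 0.978, 0.207, 0.0]
wrist_force: [-1.2, -0.0, 4.7]
opening: 0.021
gripper_force: 39.7
```

Run:
```python
from h import *
s=env.state(); print(s['wrist_force'],tool([482.8,295.5,25]))
```

```text
[-1.1578353  -0.03840131  4.66243047] ('tcp', array([483.5, 296.9,  24.9]), 'yaw', np.float64(23.94), 'tilt', array([0.0007, 0.0004]), 'shift', array([-1.2,  0.9, -0.1]))
```

Contact made. I'll release and rise, then travel to the nut.

jog_arm --rows '[[[0, 0, 0], [0, 0, 0], 28], [[0, 0, 0], [0, 0, 0], 36], [[0, 0, 0], [0, 0, 0], 40], [[0, 0, 0], [0, 0, 0], 40], [[0, 0, -10], [0, 0, 0], 40]]'

```text
time_s: 17.6
position: [0.4823, 0.2961, 0.0335]
eef_rot: [0.0, 0.978, 0.207, -0.001]
wrist_force: [0.3, -0.7, 0.0]
opening: 0.0396
gripper_force: 0.0
```

jog_arm --rows '[[[0, 0, -30], [0, 0, 0], 50], [[0, 0, -45], [0, 0, 0], 60], [[0, 0, -45], [0, 0, 0], 60], [[0, 0, -5], [0, 0, 0], 60], [[0, 0, 0], [0, 0, 0], 60]]'

```text
time_s: 18.1
position: [0.4842, 0.2971, 0.1615]
eef_rot: [-0.001, 0.978, 0.207, 0.002]
wrist_force: [-0.0, 0.6, -0.4]
opening: 0.0601
gripper_force: 0.0
```

```bash
python3 pick.py w8 482.8 295.5 40 8; python3 -c "
from h import *
print(tool([467,-437,180]))"
```

```text
[254. 192.] (array([252.9, 192.9]), np.int32(71), array([481.8, 296.1,  40. ]))
[254. 192.] (array([252.8, 192.9]), np.int32(93), array([481.7, 296.1,  40. ]))
18.15 ('tcp', array([483.2, 296.6, 159.8]), 'yaw', np.float64(23.94), 'tilt', array([0.0008, 0.0005]), 'shift', array([-1.700e+00, -1.000e-01,  1.518e+02]))
('tcp', array([483.2, 296.6, 159.8]), 'yaw', np.float64(23.94), 'tilt', array([0.0008, 0.0005]), 'shift', array([-312.4,  663.9,  -20.6]))
```

jog_arm --rows '[[[-10, 22, -10], [0, 0, 0], 70], [[-17, 42, -10], [0, 0, 0], 70], [[-19, 40, 0], [0, 0, 0], 70], [[-19, 40, 0], [0, 0, 0], 70], [[-19, 40, 0], [0, 0, 0], 70]]'

```text
time_s: 18.65
position: [0.4795, 0.0926, 0.1776]
eef_rot: [-0.0, 0.978, 0.208, -0.002]
wrist_force: [0.4, -0.1, -0.7]
opening: 0.0699
gripper_force: 0.0
```

jog_arm --rows '[[[-19, 40, 0], [0, 0, 0], 70], [[-19, 40, 0], [0, 0, 0], 70], [[-19, 40, 0], [0, 0, 0], 70], [[-19, 40, 0], [0, 0, 0], 70], [[-19, 40, 0], [0, 0, 0], 70]]'

```text
time_s: 19.15
position: [0.4738, -0.1284, 0.1775]
eef_rot: [-0.001, 0.978, 0.207, -0.002]
wrist_force: [1.0, -0.4, -0.6]
opening: 0.0695
gripper_force: 0.0
```

jog_arm --rows '[[[-19, 40, 0], [0, 0, 0], 70], [[-19, 40, 0], [0, 0, 0], 70], [[-19, 40, 0], [0, 0, 0], 70], [[-19, 40, 0], [0, 0, 0], 70], [[-19, 40, 0], [0, 0, 0], 70]]'

```text
time_s: 19.65
position: [0.4683, -0.3494, 0.1771]
eef_rot: [-0.002, 0.978, 0.207, -0.001]
wrist_force: [0.6, 0.5, 0.8]
opening: 0.07
gripper_force: 0.0
```

jog_arm --rows '[[[-19, 40, 0], [0, 0, 0], 70], [[-19, 40, 0], [0, 0, 0], 70], [[0, 0, 0], [0, 0, 0], 70], [[0, 0, 0], [0, 0, 0], 70]]'

```text
time_s: 20.05
position: [0.4661, -0.4366, 0.1768]
eef_rot: [-0.002, 0.978, 0.206, -0.001]
wrist_force: [0.6, 0.5, -0.6]
opening: 0.0697
gripper_force: 0.0
```

```bash
python3 pick.py w9 467 -437 26 12
python3 - <<'E'
from h import *
cal=K('wrist'); im=cv2.imread('pics/w9.png'); g=cv2.cvtColor(im,cv2.COLOR_BGR2GRAY)
m=(g>205).astype(np.uint8)
u,v=map(int,proj('wrist',(.467,-.437,.02),cal))
cs,_=cv2.findContours(m,cv2.RETR_EXTERNAL,cv2.CHAIN_APPROX_NONE)
for c in cs:
    (x,y),_,_=cv2.minAreaRect(c)
    if cv2.contourArea(c)<40 or np.hypot(x-u,y-v)>110: continue
    W=np.array([ray('wrist',*p[0],0.015,cal)[:2] for p in c],dtype=np.float32)*1000
    r=cv2.minAreaRect(W); print(cv2.boundingRect(c),np.round(r[0],1),np.round(r[1],1),round(r[2],1))
E
```

```text
[254. 180.] (array([255.2, 178.3]), np.int32(108), array([ 468.5, -437.4,   26. ]))
[254. 180.] (array([255.1, 178.5]), np.int32(127), array([ 468.3, -437.4,   26. ]))
20.1 ('tcp', array([ 466.4, -435.6,  177.2]), 'yaw', np.float64(23.9), 'tilt', array([-0.0029,  0.0031]), 'shift', array([  1.3,   3.1, 165.1]))
(241, 134, 29, 82) [ 468.1 -436.5] [80.3 27.2] 24.0
```

View pics/w9.png

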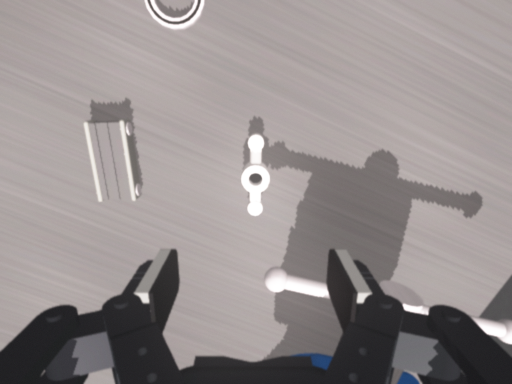

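The nut is at (255,178) with its wings along tool x, already aligned at 24°. The vise handle's ball is near at (275,280), so I'll check its position from two views before descending.

Run:
```python
from h import *
def line(n,u,v): a=ray(n,u,v,0.); b=ray(n,u,v,.2); return a,(b-a)/np.linalg.norm(b-a)
def tri(p,q):
    (a,d),(b,e)=line('wrist',*p),line('scene',*q)
    s,t=np.linalg.lstsq(np.c_[d,-e],b-a,rcond=None)[0]; return np.round(500*(a+s*d+b+t*e),0),round(1000*np.linalg.norm(a+s*d-b-t*e),1)
print(tri((275,280),(152/1.5625,388/1.5625)),tri((510,331),(45/1.5625,480/1.5625)),tri((387,303),(102/1.5625,432/1.5625)))
```

```text
(array([ 404., -483.,   77.]), np.float64(2.9)) (array([ 445., -693.,   82.]), np.float64(2.3)) (array([ 419., -589.,   68.]), np.float64(2.8))
```

jog_arm --rows '[[[1, 2, 25], [0, 0, 0], 60], [[0, 0, 42], [0, 0, 0], 55], [[0, 0, 42], [0, 0, 0], 50], [[0, 0, 38], [0, 0, 0], 50], [[0, 0, 17], [0, 0, 0], 50]]'

```text
time_s: 20.6
position: [0.4674, -0.4345, 0.0114]
eef_rot: [-0.003, 0.978, 0.208, -0.002]
wrist_force: [0.9, -0.2, 0.2]
opening: 0.05
gripper_force: 0.0
```

jog_arm --rows '[[[0, 0, 0], [0, 0, 0], 40], [[0, 0, 0], [0, 0, 0], 30], [[0, 0, 0], [0, 0, 0], 22], [[0, 0, 0], [0, 0, 0], 20], [[0, 0, 0], [0, 0, 0], 20]]'

```text
time_s: 21.1
position: [0.4701, -0.4391, 0.0171]
eef_rot: [0.001, 0.978, 0.207, 0.001]
wrist_force: [0.5, 0.6, 5.4]
opening: 0.0235
gripper_force: 39.8
```

Run:
```python
from h import *
s=env.state(); print(s['gripper_force'],s['opening'],s['wrist_force'],tool([465.2,195,120]))
```

```text
39.7936874628067 0.023495594710141943 [0.45144832 0.59554757 5.427416  ] ('tcp', array([ 470.1, -439.1,   17.1]), 'yaw', np.float64(23.93), 'tilt', array([ 0.0021, -0.0019]), 'shift', array([ 252.9, -581.3, -104.1]))
```

jog_arm --rows '[[[0, 0, -20], [0, 0, 0], 20], [[0, 0, -40], [0, 0, 0], 20], [[0, 0, -45], [0, 0, 0], 20], [[8, -19, 0], [0, 0, 0], 20], [[18, -41, 0], [0, 0, 0], 20]]'

```text
time_s: 21.6
position: [0.4703, -0.3759, 0.1233]
eef_rot: [0.003, 0.979, 0.206, 0.002]
wrist_force: [0.4, 0.3, -1.7]
opening: 0.0236
gripper_force: 39.5
```

jog_arm --rows '[[[18, -41, 0], [0, 0, 0], 20], [[18, -41, 0], [0, 0, 0], 20], [[18, -41, 0], [0, 0, 0], 20], [[18, -41, 0], [0, 0, 0], 20], [[18, -41, 0], [0, 0, 0], 20]]'

```text
time_s: 22.1
position: [0.4677, -0.1476, 0.121]
eef_rot: [0.0, 0.978, 0.207, 0.001]
wrist_force: [0.5, -0.4, -0.7]
opening: 0.0237
gripper_force: 39.5
```

jog_arm --rows '[[[18, -41, 0], [0, 0, 0], 20], [[18, -41, 0], [0, 0, 0], 20], [[18, -41, 0], [0, 0, 0], 20], [[18, -41, 0], [0, 0, 0], 20], [[18, -41, 0], [0, 0, 0], 20]]'

```text
time_s: 22.6
position: [0.4669, 0.0766, 0.1211]
eef_rot: [0.0, 0.978, 0.207, 0.001]
wrist_force: [-0.2, 0.6, -1.9]
opening: 0.0234
gripper_force: 39.5
```

jog_arm --rows '[[[18, -41, 0], [0, 0, 0], 20], [[18, -41, 0], [0, 0, 0], 20], [[11, -29, 0], [0, 0, 0], 20], [[0, 0, 0], [0, 0, 0.1], 20], [[0, 0, 0], [0, 0, 0.12], 20]]'

```text
time_s: 23.1
position: [0.4648, 0.1967, 0.1209]
eef_rot: [-0.0, 0.995, 0.098, 0.001]
wrist_force: [0.1, 0.0, -1.4]
opening: 0.0232
gripper_force: 39.5
```

jog_arm --rows '[[[0, 0, 0], [0, 0, 0.12], 20], [[0, 0, 0], [0, 0, 0.12], 20], [[0, 0, 0], [0, 0, 0.1], 20], [[0, 0, 0], [0, 0, 0.042], 20], [[0, 0, 0], [0, 0, 0], 20]]'

```text
time_s: 23.6
position: [0.4649, 0.1954, 0.1209]
eef_rot: [-0.0, 0.996, -0.092, 0.0]
wrist_force: [-0.3, -0.7, -0.8]
opening: 0.0242
gripper_force: 39.5
```

jog_arm --rows '[[[0, 0, 0], [0, 0, 0], 20], [[0, 0, 0], [0, 0, 0], 20]]'

```text
time_s: 23.8
position: [0.4648, 0.1954, 0.1205]
eef_rot: [-0.0, 0.996, -0.092, 0.0]
wrist_force: [-0.4, 0.2, -0.7]
opening: 0.0235
gripper_force: 39.5
```

Run:
```python
from h import *
cal,im=snap('wrist'); cv2.imwrite('pics/w10.png',im)
s=env.state(); print(s['time_s'],s['gripper_force'],s['opening'],s['wrist_force'],tool([465.2,195,27]))
```

```text
23.85 39.498363733291626 0.0237106891119809 [-0.65620258  0.47397455 -0.59580648] ('tcp', array([464.8, 195.4, 120.5]), 'yaw', np.float64(-10.52), 'tilt', array([0.0003, 0.0001]), 'shift', array([ 0.5,  0.3, 93.5]))
```

View pics/w10.png

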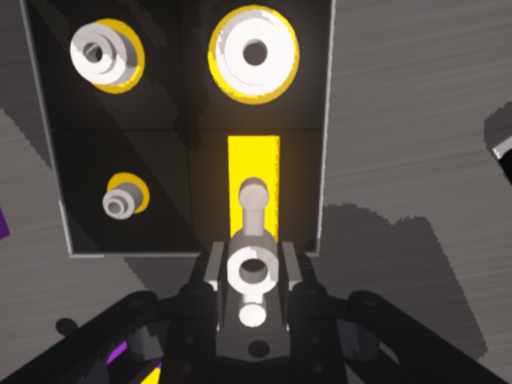

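All three drifts are standing in their pockets, and the nut is held level, lined up with the long pocket at (253,185). I'll lower it.

jog_arm --rows '[[[1, 0, 20], [0, 0, 0], 20], [[0, 0, 30], [0, 0, 0], 20], [[0, 0, 25], [0, 0, 0], 20], [[0, 0, 10], [0, 0, 0], 20], [[0, 0, 4], [0, 0, 0], 20]]'

```text
time_s: 24.35
position: [0.4652, 0.195, 0.0304]
eef_rot: [0.0, 0.996, -0.092, -0.001]
wrist_force: [0.2, 0.9, -0.8]
opening: 0.0238
gripper_force: 39.5
```

jog_arm --rows '[[[0, 0, 2], [0, 0, 0], 20], [[0, 0, 1], [0, 0, 0], 20], [[0, 0, 1], [0, 0, 0], 20], [[0, 0, 0], [0, 0, 0], 20], [[0, 0, 0], [0, 0, 0], 20]]'

```text
time_s: 24.85
position: [0.466, 0.1953, 0.0278]
eef_rot: [-0.0, 0.996, -0.092, 0.0]
wrist_force: [-1.1, -0.3, -1.1]
opening: 0.0238
gripper_force: 39.5
```

jog_arm --rows '[[[0, 0, 1], [0, 0, 0], 20], [[0, 0, 0.5], [0, 0, 0], 20], [[0, 0, 0], [0, 0, 0], 20], [[0, 0, 0], [0, 0, 0], 20]]'

```text
time_s: 25.25
position: [0.4661, 0.1954, 0.027]
eef_rot: [-0.0, 0.996, -0.092, 0.0]
wrist_force: [-1.5, -0.5, 13.8]
opening: 0.0238
gripper_force: 40.8
```

jog_arm --rows '[[[0, 0, 0], [0, 0, 0], 30], [[0, 0, 0], [0, 0, 0], 38], [[0, 0, 0], [0, 0, 0], 42], [[0, 0, 0], [0, 0, 0], 42], [[0, 0, -10], [0, 0, 0], 42]]'

```text
time_s: 25.75
position: [0.4648, 0.1948, 0.0351]
eef_rot: [0.001, 0.996, -0.092, -0.001]
wrist_force: [-0.4, 0.3, -0.1]
opening: 0.0418
gripper_force: 0.0
```

jog_arm --rows '[[[0, 0, -30], [0, 0, 0], 50], [[0, 0, -45], [0, 0, 0], 60], [[-10, 0, -45], [0, 0, 0], 60], [[-10, 0, -20], [0, 0, 0], 60], [[0, 0, 0], [0, 0, 0], 60]]'

```text
time_s: 26.25
position: [0.4469, 0.1996, 0.1795]
eef_rot: [-0.001, 0.996, -0.092, 0.003]
wrist_force: [0.3, 0.1, -0.4]
opening: 0.0598
gripper_force: 0.0
```

```bash
python3 pick.py w11 465.2 195 36 8
```

```text
[255. 163.] (array([253.8, 163.8]), np.int32(149), array([464.5, 195.8,  36. ]))
[255. 163.] (array([253.9, 163.7]), np.int32(166), array([464.6, 195.8,  36. ]))
26.3 ('tcp', array([446.5, 199.3, 177.7]), 'yaw', np.float64(-10.53), 'tilt', array([0.0034, 0.0014]), 'shift', array([ 17.9,   0.4, 169.7]))
```

View pics/w11.png

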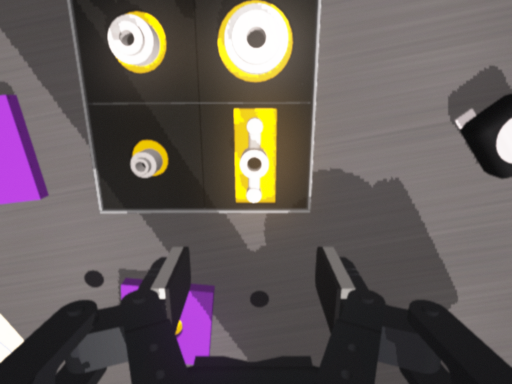

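The nut lies flat inside the long pocket at (254,160), and all three drifts stand in theirs. The gripper is clear, so I'll hand in.

```bash
python3 -c "
from h import *
print(env.sign_off())"
```

```text
the job is handed in; nothing more can be done
None
```

The job is handed in: the three drifts stand boss up in their pockets and the winged nut lies flat in the long one; I never reached for the two bearings, and the clock read about 26 s of the 99 s allowed.

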